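Shut the lidded food box and snap both of its clips home

ROBOT

A 6-joint arm with a two-finger parallel gripper is mounted at the origin on a cart in front of the work surface, level with it; the furniture and walls round the work are solid. World frame = base frame: x ahead of the robot, y to its left, z up, the work surface at z = 0. Lengths are in m, angles in degrees, forces in N, time in s.
With the tool pointing down it reaches from about 0.3 to 1 m from the base axis. Payload 5.1 kg.
Tool frame: the origin (TCP) lies between the finger pads; the fingertips stand 11 mm ahead of it and the grasp point (between the pads) lies 8 mm behind it; z points along the fingers, y is the line along which they close (so a half turn about z gives the same grasp; the last joint's range is limited). The gripper opens to 95 mm and grips with 3 to 60 N. Pads are 20 mm wide; open, the fingers measure 119 mm over their backs; the gripper's body (75 mm by 180 mm) begins 59 mm behind the grasp point.
Start: joints at [-74.576, 7.093, 94.555, -0, 78.352, -4.733], TCP at [0.224, -0.61, 0.193] pointing down, gripper open.
Joint ranges: [-149.61, 149.61], [-58.7, 133.49], [1.44, 155.28], [-77.14, 257.14], [18.33, 153.61], [-166.67, 166.67]. Speed limits (degrees/s): [147.25, 147.25, 180, 180, 180, 180].

INTERFACE

Orientations are given as a 3x3 rotation matrix whose columns are the frame's x, y, z axes.
In Python, from rig import state, camera, camera_info, hand_in gives the robot as it stands.
- The arm moves only by the tool jog_arm, never from a script. Its argument "increments" is a list that holds one entry, the list of rows, each a list of 7 numbers: the shift along the tool's x, y, z as a fraction of full scale, then the turn, a rotation vector about the tool's x, y, z as a fraction of full scale, then the opening, from 0 (shut) to 1 (fully open). A call has 1 to 12 rows; each row shifts and turns the commanded pose from where the row before left it, along the tool's axes as they then stand; what a row does not reach is not made up. Full scale, the value 1, is 10 cm for a shift and 90 degrees for a turn. A row lasts 1/10 s, in which the tool goes at most 50 mm and 8.59 degrees, less where a joint would pass 70% of its speed; a pose out of reach is approached as far as the arm can. A call with a number of a shift or a turn outside -1 to 1 is refused whole. A call with a gripper value outside its range is refused whole. The fingers move at their own pace and stop on an object; the grip force is fixed at half the most. Time passes only in rows, so rows that do not move let the fingers close. It gives the time, the measured TCP pose, the force, the opening and the grip force at its end, in the units of the state.
- state(): the state, without advancing time (a new reading comes with each control period).
- camera(name): name is "scene" or "top" or "wrist"; returns the picture (480x640x3 uint8, red, green, blue); there is no depth.
- camera_info(name): a dict with "fovy" (degrees; the focal length in pixels is half the picture's height over the tangent of half this angle, whatever the lens; pixels are square), "cx", "cy" (the principal point, pixels), "R" (3x3) and "t" (3): a world point X has camera coordinates R X + t. Camera axes: x right, y down, z forward; pixel columns grow to the right and rows downward; lengths in m; the calibration is good to about 2 mm. A picture is of the moment at which its call begins: read the wrist's pose just before it. camera_info takes no time and is no camera call; for the wrist camera it gives the pose at the moment of the call.
- hand_in(): hands the job in; it is judged then, once.
The state is a dict: "clock": time; "q": joint angles; "joint_velocities": joint speeds; "tau": joint torques, N m; "eef_pos": TCP position; "tcp_rot": TCP orientation; "ft_force": force on the tool from outside, world axes, zero at the start; "torque": the same for the moment, N m; "opening": opening from 0.0 (shut) to 1.0 (fully open); "gripper_force": force on a finger pad.
Only numpy, scipy, OpenCV 4.12 (cv2) and the standard library are available. Lean on these libraries where they do the work, as an engineer would, in place of code of your own. Each camera call takes 0.05 s, during which the arm holds its last target. There are 200 camera calls.

TASK

Put the vegetables away: swing the open lid of the clear food box down onto its seal, then fold down the two clips on the lid's front edge and press each one in until it snaps fast under its catch, so that the lid is held tight and stays so. Press firmly but do not force anything, do not shove the box along the worktop (it stands loose: press the clips down as well as in), and leave the things round it where they are.

Things in the scene. Friction and masses are not known exactly. Their poses are not given: they have to be found in the camera images.
- food_box: clear loose box, 150 deep (x) x 220 wide (y), rim 100 high, 112 with lid shut, about 1.4 kg. Origin: centre of underside; front (clip side) is its -x, towards the robot. Onion, lemon inside. On the front wall two catch bars (6 thick, 32 long, along y), centres x -84, y +62 and -62, z 78; 6 gap to the wall. A sprung seal in the front rim holds a shut, unclipped lid 3 proud (all mm)
- lid (a joint): lid angle, rad: about 0.005 = clipped tight, about 0.018 = resting on the seal unclipped, grows as it opens up (1.57 = upright). Stiff hinge: stays where it is left; starts open. Flat grey panel 8 mm thick, 162 mm from hinge axis to front edge, 230 mm wide
- lid_hinge (a point): middle of the lid's hinge axis, at the back of the box: 80 mm behind the box's origin, 106 mm high; the axis runs along the box's y. The lid's mid-plane contains it
- lid_edge (a point): on the lid's upper face, in the middle of its front edge, 162 mm from the hinge axis
- clip_left (a joint): angle of the left clip (box's +y) to the lid, rad: 0 = closed, square to the lid; grows as its free end swings out and up; 1.57 = in line with the lid. With the lid shut its hook meets the catch bar at about 0.28 and must be pushed over it (8 N down and in, up to 18 N straight in), then it snaps in and stays. Grey flap 40 mm wide, 46 mm long, 3 mm thick, small lip at the free end; slightly stiff
- clip_right (a joint): the same for the right clip (at the box's -y)
- clip_left_hinge (a point): middle of the left clip's hinge axis (along the box's y), on the lid's front edge, 166 mm from the lid's hinge axis; with the lid shut it is 86 mm in front of the box's origin and 106 mm high
- clip_left_flap (a point): on the outer face of the left clip's flap, in the middle of its width, 32 mm from its hinge axis: the place to push
- clip_right_hinge (a point): the same as clip_left_hinge, right clip
- clip_right_flap (a point): the same as clip_left_flap, right clip
- tea_mug: bystander: striped mug, 90 mm across, 88 mm high, to the right of the box; origin at the centre of its underside
- masking_tape: bystander: roll of masking tape lying flat, 104 mm across, 25 mm high, to the left of the box; origin at the centre of its underside
- balm_tin: bystander: round low pot, 90 mm across, 32 mm high, in front of the mug near the edge of the worktop; origin at the centre of its underside

How it is judged:
By the outcome, as a careful person would: the job done as asked, in the order asked, and still so for the second after the job is handed in, with the robot touching nothing.
It also fails if it takes over 45 s, if anything falls off the work surface, if the arm or the gripper's body presses on something with over 40 N, if the wrist force passes 120 N, or if a joint passes its speed limit or range.

## Working session

There is one attempt and no reset: what is moved stays moved. The work goes in short steps, Python scripts to look and compute and a tool call to move; the robot and the scene stay as the last step left them, time stands still between calls to the robot, and variables do not carry over. Pictures are saved under pics/ and viewed, at most 10 in all, crops included, and the job is handed in when it is done.

Besides the shell and the picture viewer there is one more tool, called after "Emit:" in YAML: its name, and indented under it one key for each argument. jog_arm: Moves the arm, as the interface text tells. Shift numbers are shares of 10 cm and turn numbers shares of 90 degrees, none past 1 either way. Its arguments: {"type":"object","properties":{"increments":{"type":"array"}},"required":["increments"]}

```bash
mkdir -p pics; python3 - <<'E'
from rig import *
import cv2,json,numpy as np
for n in("scene","top"):
    im=camera(n); cv2.imwrite(f"pics/{n}0.png",im[:,:,::-1]); c=camera_info(n); print(n,{k:np.round(v,4).tolist() for k,v in c.items() if not isinstance(v,str)})
s=state(); print(s)
E
```

```text
scene {'fovy': 54.3431, 'cx': 324.2626, 'cy': 237.4912, 'R': [[-0.7013, 0.7127, 0.016], [0.6028, 0.6049, -0.5203], [-0.3804, -0.3553, -0.8538]], 't': [0.3336, -0.2852, 1.353]}
top {'fovy': 43.5474, 'cx': 320.4756, 'cy': 242.9058, 'R': [[-0.0193, -0.9998, -0.0026], [-0.8764, 0.0182, -0.4813], [0.4812, -0.0071, -0.8766]], 't': [0.0326, 0.518, 1.4287]}
{'clock': 0.1, 'q': array([-7.45768115e+01,  7.12731281e+00,  9.46250221e+01,  1.23347861e-04,
        7.83528982e+01, -4.73405259e+00]), 'joint_velocities': array([ 0.05084268, -0.13997309, -0.09769704,  0.18126532, -0.00409597,
       -0.0394508 ]), 'tau': array([ 7.20013559e-04, -4.18883979e+01, -3.61095715e+01,  7.77806039e-02,
        4.62151458e-02, -5.57650822e-05]), 'eef_pos': array([ 0.22378209, -0.60960639,  0.1922504 ]), 'tcp_rot': array([[ 9.38750639e-01,  3.44596866e-01, -4.86421473e-04],
       [ 3.44597175e-01, -9.38748981e-01,  1.77108282e-03],
       [ 1.53681927e-04, -1.83022459e-03, -9.99998313e-01]]), 'ft_force': array([-0.56055944,  0.3371239 ,  0.59025764]), 'torque': array([ 0.00716293, -0.04332962, -0.00470674]), 'gripper_force': 0.0, 'opening': 0.9995719082726335}
```

View pics/scene0.png

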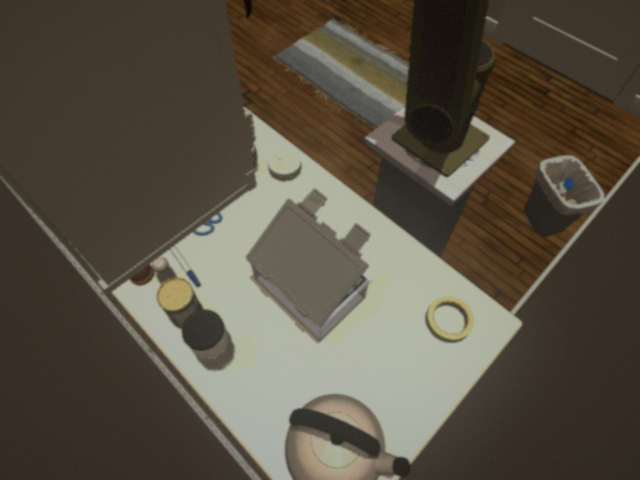

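View pics/top0.png

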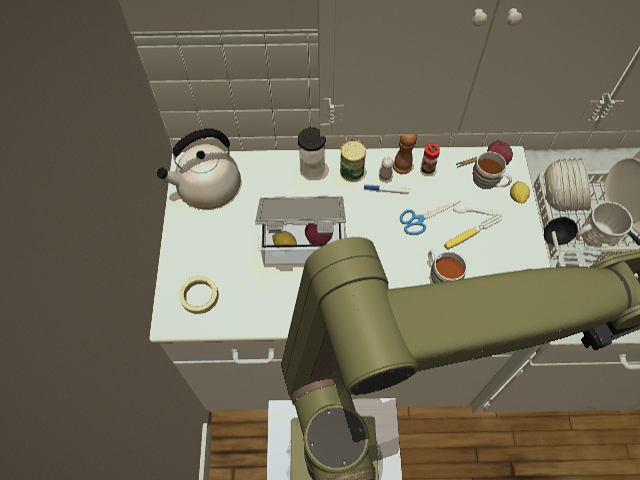

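```bash
python3 - <<'E'
import cv2,numpy as np
a=cv2.imread("pics/scene0.png")[175:345,235:385]; b=cv2.imread("pics/top0.png")[185:275,245:365]
a=cv2.resize(a,(400,453),interpolation=cv2.INTER_CUBIC); a=cv2.convertScaleAbs(a,alpha=1.8)
b=cv2.resize(b,(400,300),interpolation=cv2.INTER_CUBIC)
o=np.zeros((453,800,3),np.uint8); o[:,:400]=a; o[:300,400:]=b
cv2.imwrite("pics/crop0.png",o)
E
```

```text
(no output)
```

View pics/crop0.png

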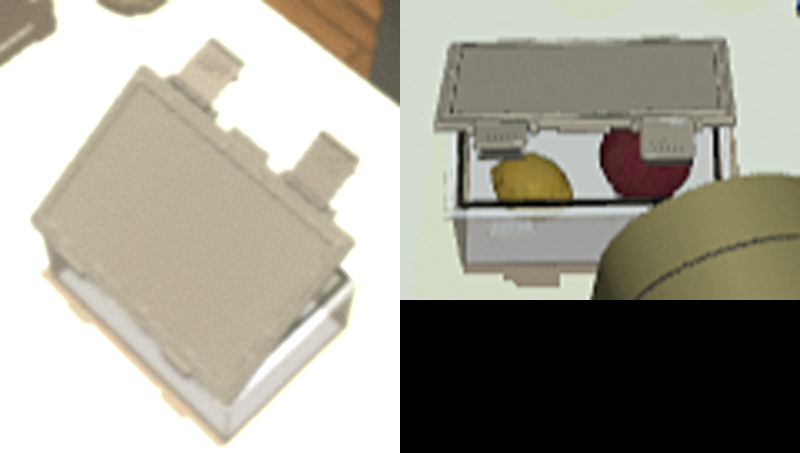

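```bash
cat > h.py <<'E'
import numpy as np
from rig import camera_info
def ray(n,uv,c=None):
    c=c or camera_info(n); f=240/np.tan(np.radians(c["fovy"]/2)); R=np.array(c["R"]); t=np.array(c["t"])
    d=R.T@np.array([(uv[0]-c["cx"])/f,(uv[1]-c["cy"])/f,1]); return -R.T@t,d/np.linalg.norm(d)
def plane(n,uv,z):
    o,d=ray(n,uv); return o+d*(z-o[2])/d[2]
def tri(*v):
    A=np.zeros((3,3));b=np.zeros(3); L=[]
    for n,uv in v:
        o,d=ray(n,uv); P=np.eye(3)-np.outer(d,d); A+=P; b+=P@o; L.append((o,d))
    X=np.linalg.solve(A,b); return X,max(np.linalg.norm(np.cross(d,X-o)) for o,d in L)
def proj(n,X):
    c=camera_info(n); f=240/np.tan(np.radians(c["fovy"]/2)); p=np.array(c["R"])@X+c["t"]; return c["cx"]+f*p[0]/p[2],c["cy"]+f*p[1]/p[2]
E
python3 - <<'E'
from h import *
np.set_printoptions(precision=4,suppress=True)
S=lambda x,y:("scene",(235+x/2.667,175+y/2.667)); T=lambda x,y:("top",(245+(x-400)/3.333,185+y/3.333))
for n,s,t in [("FR",S(143,68),T(735,125)),("FL",S(354,240),T(437,128)),("RR",S(33,218),T(727,40)),("RL",S(235,405),T(450,42)),
 ("clipR end mid",S(228,52),T(667,162)),("clipL end mid",S(338,146),T(500,155))]:
    print(n,*tri(s,t))
# box bottom front corners on z=0, rear
print("bottom FL",plane(*T(465,270),0),"bot rear L scene",plane(*S(222,443),0),"bot rear R scene",plane(*S(48,275),0))
print("rim front left", plane(*T(445,212),.1),"rim front left inner",plane(*T(462,205),.1))
print("rim left front scene", plane(*S(352,285),.1))
print("mug",plane("top",(450,268),.088),"tin",plane("scene",(284,160),.032),"tape",plane("top",(199,295),.025))
E
```

```text
FR [ 0.5461 -0.042   0.1879] 0.00014956762486478676
FL [0.5451 0.184  0.1936] 0.0004505862287615136
RR [ 0.6759 -0.0423  0.1062] 0.00127262363324019
RL [0.6753 0.1879 0.1113] 0.0022523396400047193
clipR end mid [0.5003 0.0099 0.2146] 0.0011659133585766109
clipL end mid [0.5062 0.1322 0.2197] 0.0022038931053792463
bottom FL [0.5212 0.1789 0.    ] bot rear L scene [0.6749 0.1775 0.    ] bot rear R scene [ 0.6749 -0.0415  0.    ]
rim front left [0.5228 0.1864 0.1   ] rim front left inner [0.5289 0.1731 0.1   ]
rim left front scene [0.5334 0.1828 0.1   ]
mug [ 0.4611 -0.3163  0.088 ] tin [ 0.3911 -0.2362  0.032 ] tape [0.4254 0.3497 0.025 ]
```

Emit:
jog_arm:
  increments:
    - [[0, 0, -0.35, 0, 0, 0.075, 0], [0, 0, -0.35, 0, 0, 0.075, 0], [0, 0, -0.35, 0, 0, 0.075, 0], [0.187, -0.378, 0, 0, 0, 0, 0], [0.187, -0.378, 0, 0, 0, 0, 0], [0.187, -0.378, 0, 0, 0, 0, 0], [0.187, -0.378, 0, 0, 0, 0, 0], [0.187, -0.378, 0, 0, 0, 0, 0], [0.187, -0.378, 0, 0, 0, 0, 0], [0.187, -0.378, 0, 0, 0, 0, 0], [0.187, -0.378, 0, 0, 0, 0, 0], [0.187, -0.378, 0, 0, 0, 0, 0]]

```text
clock: 1.3
eef_pos: [0.3931, -0.2685, 0.2979]
tcp_rot: [[1.0, -0.002, -0.0], [-0.002, -1.0, 0.0], [-0.0, -0.0, -1.0]]
ft_force: [0.5, 0.3, -0.6]
opening: 0.052
gripper_force: 0.0
```

Emit:
jog_arm:
  increments:
    - [[0.187, -0.378, 0, 0, 0, 0, 0], [0.187, -0.378, 0, 0, 0, 0, 0], [0.187, -0.378, 0, 0, 0, 0, 0], [0.187, -0.378, 0, 0, 0, 0, 0], [0.187, -0.378, 0, 0, 0, 0, 0], [0.187, -0.378, 0, 0, 0, 0, 0], [0.187, -0.378, 0, 0, 0, 0, 0], [0.187, -0.378, 0, 0, 0, 0, 0], [0.187, -0.378, 0, 0, 0, 0, 0], [0, 0, 0, 0, 0, 0, 0], [0, 0, 0, 0, 0, 0, 0]]

```text
clock: 2.4
eef_pos: [0.5614, 0.0703, 0.2975]
tcp_rot: [[1.0, 0.0, -0.002], [0.0, -1.0, -0.0], [-0.002, 0.0, -1.0]]
ft_force: [-0.6, -1.0, -0.5]
opening: 0.005
gripper_force: 0.0
```

Emit:
jog_arm:
  increments:
    - [[0, 0, 0.3, 0, 0, 0, 0], [0, 0, 0.3, 0, 0, 0, 0], [0, 0, 0.2, 0, 0, 0, 0], [-0.03, 0, 0.1, 0, 0, 0, 0], [-0.05, 0, 0.1, 0, 0, 0, 0], [-0.04, 0, 0.1, 0, 0, 0, 0], [-0.04, 0, 0.1, 0, 0, 0, 0], [-0.03, 0, 0.1, 0, 0, 0, 0], [-0.02, 0, 0.1, 0, 0, 0, 0]]

```text
clock: 3.3
eef_pos: [0.5407, 0.0697, 0.1584]
tcp_rot: [[1.0, -0.002, 0.001], [-0.002, -1.0, 0.0], [0.001, -0.0, -1.0]]
ft_force: [-1.3, -0.4, 2.8]
opening: 0.003
gripper_force: 1.0
```

Emit:
jog_arm:
  increments:
    - [[0, 0, 0.1, 0, 0, 0, 0], [0, 0, 0.1, 0, 0, 0, 0], [0, 0, 0.08, 0, 0, 0, 0], [0, 0, 0.04, 0, 0, 0, 0], [0, 0, 0.0, 0, 0, 0, 0]]

```text
clock: 3.8
eef_pos: [0.5404, 0.0697, 0.1253]
tcp_rot: [[1.0, -0.002, -0.001], [-0.002, -1.0, -0.0], [-0.001, 0.0, -1.0]]
ft_force: [-0.7, -0.2, -0.6]
opening: 0.004
gripper_force: 0.0
```

```bash
python3 - <<'E'
from rig import *
import cv2,numpy as np
a=camera("scene")[:,:,::-1]; b=camera("top")[:,:,::-1]
a=cv2.resize(a[175:345,235:385],(400,453),interpolation=cv2.INTER_CUBIC); a=cv2.convertScaleAbs(a,alpha=1.8)
b=cv2.resize(b[185:275,245:365],(400,300),interpolation=cv2.INTER_CUBIC)
o=np.zeros((453,800,3),np.uint8); o[:,:400]=a; o[:300,400:]=b
cv2.imwrite("pics/crop1.png",o); print(state()["ft_force"])
E
```

```text
[-0.22688411  0.45976246 -0.43371382]
```

View pics/crop1.png

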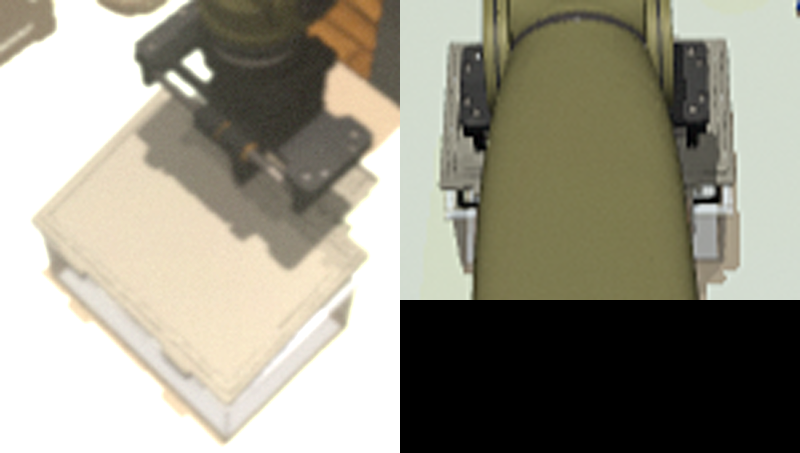

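```bash
python3 - <<'E'
from h import *
for a in (0,.018,.05,.1,.15,.2,.3,.4,.56):
    r=.162;P=lambda y:np.array([.678-r*np.cos(a)+.004*np.sin(a),.07+y,.106+r*np.sin(a)+.004*np.cos(a)])
    f=lambda u,v:(((u-235)*2.667),(v-175)*2.667); g=lambda u,v:(400+(u-245)*3.333,(v-185)*3.333)
    print(a,np.round(f(*proj("scene",P(.115)))),np.round(g(*proj("top",P(.115)))),np.round(g(*proj("top",P(-.115)))))
E
```

```text
0 [370. 267.] [445. 214.] [737. 208.]
0.018 [370. 266.] [445. 212.] [737. 206.]
0.05 [370. 263.] [444. 208.] [737. 203.]
0.1 [371. 259.] [443. 202.] [738. 197.]
0.15 [371. 255.] [443. 196.] [738. 191.]
0.2 [371. 252.] [442. 189.] [738. 184.]
0.3 [369. 246.] [440. 175.] [739. 169.]
0.4 [366. 242.] [438. 158.] [739. 153.]
0.56 [358. 238.] [436. 129.] [739. 124.]
```

Emit:
jog_arm:
  increments:
    - [[0, 0, 0.02, 0, 0, 0, 0], [0, 0, 0.02, 0, 0, 0, 0], [0, 0, 0.0, 0, 0, 0, 0]]

```text
clock: 4.2
eef_pos: [0.5408, 0.0697, 0.1224]
tcp_rot: [[1.0, -0.002, 0.0], [-0.002, -1.0, 0.0], [0.0, -0.0, -1.0]]
ft_force: [0.2, -0.3, 0.5]
opening: 0.006
gripper_force: 0.2
```

Emit:
jog_arm:
  increments:
    - [[0, 0, 0.02, 0, 0, 0, 0], [0, 0, 0.02, 0, 0, 0, 0], [0, 0, 0.0, 0, 0, 0, 0]]

```text
clock: 4.5
eef_pos: [0.5405, 0.0697, 0.118]
tcp_rot: [[1.0, -0.002, -0.0], [-0.002, -1.0, -0.0], [-0.0, 0.0, -1.0]]
ft_force: [0.3, 0.3, -0.1]
opening: 0.006
gripper_force: 0.1
```

```bash
python3 - <<'E'
from h import *
from rig import *
import cv2
a=camera("scene")[:,:,::-1]; b=camera("wrist")[:,:,::-1]
a=cv2.convertScaleAbs(cv2.resize(a[185:305,255:375],(480,480),interpolation=cv2.INTER_CUBIC),alpha=1.8)
b=cv2.resize(b,(320,240)); t=camera("top")[:,:,::-1]; t=cv2.resize(t[190:280,245:365],(320,240),interpolation=cv2.INTER_CUBIC)
o=np.zeros((480,800,3),np.uint8); o[:,:480]=a; o[:240,480:]=b; o[240:,480:]=t
cv2.imwrite("pics/c2.png",o)
u=proj("scene",np.array([.5405,.07,.107])); print((u[0]-255)*4,(u[1]-185)*4)
E
```

```text
288.0597289625059 259.45474764189737
```

View pics/c2.png

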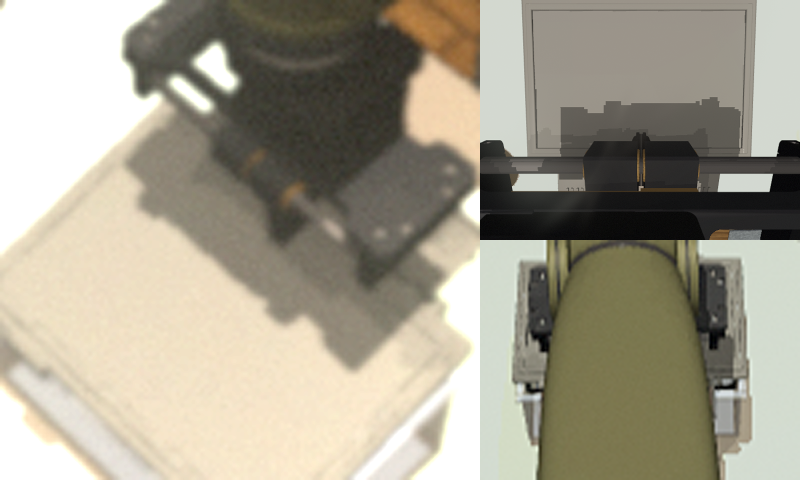

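Emit:
jog_arm:
  increments:
    - [[0, 0, -0.2, 0, 0, 0, 0], [0, 0, -0.2, 0, 0, 0, 0], [0, 0, -0.2, 0, 0, 0, 0], [-0.4, 0, -0.4, 0, 0, 0, 0], [-0.5, 0, 0, 0, 0, 0, 0], [-0.5, 0, 0, 0, 0, 0, 0], [0, 0, 0, 0, 0, 0, 0]]

```text
clock: 5.35
eef_pos: [0.4008, 0.0701, 0.2131]
tcp_rot: [[1.0, -0.001, 0.001], [-0.001, -1.0, 0.0], [0.001, -0.0, -1.0]]
ft_force: [-0.3, -0.4, -0.2]
opening: 0.002
gripper_force: 0.0
```

```bash
python3 - <<'E'
from h import *
from rig import *
import cv2
c=camera_info("wrist");print({k:np.round(v,3).tolist() for k,v in c.items() if not isinstance(v,str)})
a=camera("scene")[:,:,::-1]; b=camera("wrist")[:,:,::-1];t=camera("top")[:,:,::-1]
cv2.imwrite("pics/s3.png",a);cv2.imwrite("pics/w3.png",b);cv2.imwrite("pics/t3.png",t)
a=cv2.convertScaleAbs(cv2.resize(a[175:345,235:385],(400,453),interpolation=cv2.INTER_CUBIC),alpha=1.6)
b=cv2.resize(b,(400,300)); t=cv2.resize(t[185:275,245:365],(400,300),interpolation=cv2.INTER_CUBIC)
o=np.zeros((600,800,3),np.uint8); o[:453,:400]=a; o[:300,400:]=b; o[300:,400:]=t
cv2.imwrite("pics/c3.png",o)
E
```

```text
{'fovy': 66.682, 'cx': 321.793, 'cy': 236.71, 'R': [[-0.001, -1.0, 0.0], [-0.97, 0.001, 0.244], [-0.244, -0.0, -0.97]], 't': [0.069, 0.356, 0.507]}
```

View pics/c3.png

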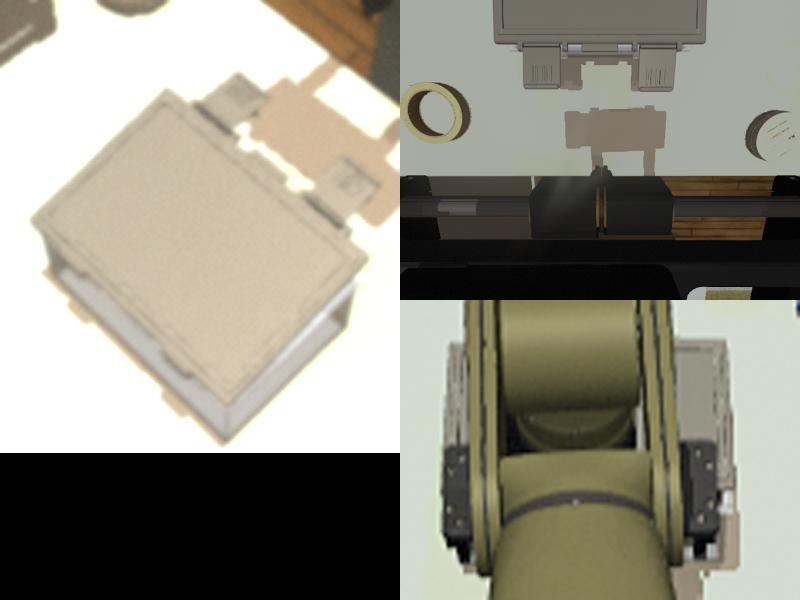

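```bash
python3 - <<'E'
from h import *
import cv2
g=cv2.cvtColor(cv2.imread("pics/w3.png"),6).astype(int)
for u in (165,180,480,470): print(u,[int(i) for i in np.argsort(-abs(np.diff(g[40:110,u])))[:3]+40])
for v in (40,55): print(v,[(int(i),int(np.diff(g[v])[i])) for i in np.argsort(-abs(np.diff(g[v,100:550])))[:6]+100])
c=camera_info("wrist"); f=240/np.tan(np.radians(c["fovy"]/2)); d=.23*f/336
R=np.array(c["R"]);
for uv in((152,69),(488,69)):
    p=np.array([(uv[0]-c["cx"])/f,(uv[1]-c["cy"])/f,1])*d; print(R.T@(p-c["t"]))
for x,y in((495,43),(705,43),(542,50),(542,88),(657,50),(657,90)):
    for z in (.11,.13,.15): print((x,y),z,np.round(plane("wrist",((x-400)*1.6,y*1.6),z),4))
E
```

```text
165 [70, 45, 71]
180 [70, 80, 81]
480 [70, 53, 55]
470 [70, 53, 55]
40 [(489, 57), (165, 47), (148, -44), (473, -38), (163, -37), (149, -32)]
55 [(149, -42), (489, 38), (488, 23), (148, -23), (487, -11), (482, 10)]
[0.52506032 0.18505164 0.13568008]
[ 0.5247106  -0.04494805  0.13581395]
(495, 43) 0.11 [0.53   0.1961 0.11  ]
(495, 43) 0.13 [0.5263 0.1875 0.13  ]
(495, 43) 0.15 [0.5225 0.1789 0.15  ]
(705, 43) 0.11 [ 0.5297 -0.0558  0.11  ]
(705, 43) 0.13 [ 0.5259 -0.0474  0.13  ]
(705, 43) 0.15 [ 0.5222 -0.0389  0.15  ]
(542, 50) 0.11 [0.5221 0.1402 0.11  ]
(542, 50) 0.13 [0.5189 0.1354 0.13  ]
(542, 50) 0.15 [0.5157 0.1306 0.15  ]
(542, 88) 0.11 [0.4778 0.1431 0.11  ]
(542, 88) 0.13 [0.4775 0.1381 0.13  ]
(542, 88) 0.15 [0.4773 0.1331 0.15  ]
(657, 50) 0.11 [0.5219 0.0013 0.11  ]
(657, 50) 0.13 [0.5187 0.0059 0.13  ]
(657, 50) 0.15 [0.5155 0.0105 0.15  ]
(657, 90) 0.11 [ 0.4751 -0.0014  0.11  ]
(657, 90) 0.13 [0.475  0.0034 0.13  ]
(657, 90) 0.15 [0.475  0.0081 0.15  ]
```

```bash
python3 - <<'E'
from h import *
from rig import *
s=state();R=s["tcp_rot"];p=s["eef_pos"]
for z in (.011,0,-.01,-.02,-.03):
    print(z,[np.round(proj("wrist",p+R@np.array([x,0,z]))) for x in(.01,-.01)], np.round(proj("wrist",p+R@np.array([.01,.012,z]))))
import cv2
im=cv2.imread("pics/w3.png")[240:340,220:420]; cv2.imwrite("pics/w3c.png",cv2.convertScaleAbs(cv2.resize(im,(800,400)),alpha=2))
a=cv2.imread("pics/s3.png"); 
E
```

```text
0.011 [array([320., 250.]), array([320., 282.])] [341. 250.]
0 [array([320., 255.]), array([320., 289.])] [342. 255.]
-0.01 [array([320., 261.]), array([320., 296.])] [343. 261.]
-0.02 [array([320., 267.]), array([320., 304.])] [344. 267.]
-0.03 [array([320., 274.]), array([320., 313.])] [346. 274.]
```

View pics/w3c.png

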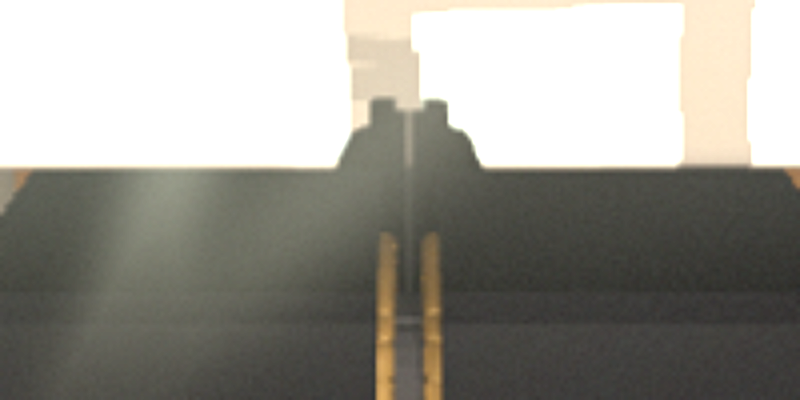

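Emit:
jog_arm:
  increments:
    - [[0.5, 0, 0, 0, 0, 0, 0], [0.5, 0, 0, 0, 0, 0, 0], [0.45, 0, 0, 0, 0, 0, 0], [0, 0, 0.25, 0, 0, 0, 0], [0, 0, 0.25, 0, 0, 0, 0], [0, 0, 0.2, 0, 0, 0, 0], [0, 0, 0.1, 0, 0, 0, 0], [0, 0, 0.1, 0, 0, 0, 0]]

```text
clock: 6.3
eef_pos: [0.5512, 0.0696, 0.1225]
tcp_rot: [[1.0, -0.002, -0.001], [-0.002, -1.0, -0.0], [-0.001, 0.0, -1.0]]
ft_force: [0.2, 0.1, 0.6]
opening: 0.009
gripper_force: 0.0
```

Emit:
jog_arm:
  increments:
    - [[0, 0, 0.06, 0, 0, 0, 0]]

```text
clock: 6.4
eef_pos: [0.5509, 0.0697, 0.1171]
tcp_rot: [[1.0, -0.002, -0.0], [-0.002, -1.0, 0.0], [-0.0, -0.0, -1.0]]
ft_force: [-0.1, -1.0, -0.3]
opening: 0.004
gripper_force: 0.0
```

Emit:
jog_arm:
  increments:
    - [[0, 0, 0.06, 0, 0, 0, 0]]

```text
clock: 6.5
eef_pos: [0.551, 0.0697, 0.1122]
tcp_rot: [[1.0, -0.002, 0.001], [-0.002, -1.0, 0.0], [0.001, -0.0, -1.0]]
ft_force: [-0.5, -0.4, 0.3]
opening: 0.004
gripper_force: 0.5
```

```bash
python3 - <<'E'
from h import *
from rig import *
import cv2
a=camera("scene")[:,:,::-1]; t=camera("top")[:,:,::-1];b=camera("wrist")[:,:,::-1]
cv2.imwrite("pics/w4.png",b);cv2.imwrite("pics/t4.png",t)
g=cv2.cvtColor(t,6)
for u in (259,262): print(u,g[225:265,u].tolist())
a=cv2.convertScaleAbs(cv2.resize(a[185:305,255:375],(480,480),interpolation=cv2.INTER_CUBIC),alpha=1.6)
o=np.zeros((480,800,3),np.uint8); o[:,:480]=a; o[:240,480:]=cv2.resize(b,(320,240)); o[240:,480:]=cv2.resize(t[190:280,245:365],(320,240),interpolation=cv2.INTER_CUBIC)
cv2.imwrite("pics/c4.png",o); print(state()["ft_force"])
E
```

```text
259 [148, 150, 147, 146, 149, 147, 147, 149, 129, 125, 134, 135, 135, 121, 127, 134, 136, 139, 131, 114, 197, 223, 206, 203, 217, 187, 198, 217, 217, 215, 216, 215, 215, 215, 215, 214, 213, 215, 215, 214]
262 [133, 118, 92, 63, 71, 80, 71, 53, 86, 128, 138, 137, 137, 123, 129, 127, 131, 140, 136, 92, 42, 63, 122, 180, 180, 133, 109, 108, 107, 110, 111, 115, 115, 134, 164, 172, 178, 209, 221, 219]
[ 0.12959987  0.22358833 -0.5492676 ]
```

View pics/c4.png

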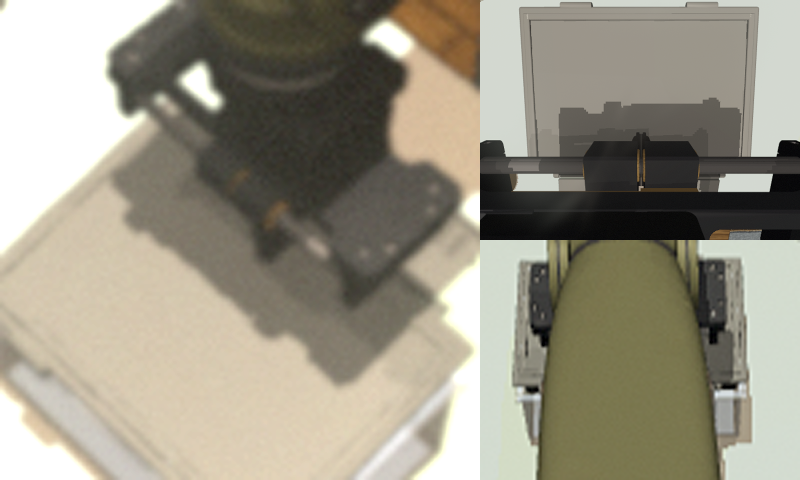

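```bash
python3 - <<'E'
from h import *
from rig import *
import cv2
b=cv2.imread("pics/w4.png");g=cv2.cvtColor(b,6).astype(int)
for v in (30,60,90,120,200): 
    d=np.diff(g[v]); print(v,[(int(i),int(d[i])) for i in sorted(np.argsort(-abs(d))[:8])])
for u in (130,400,500): 
    d=np.diff(g[:60,u]); print(u,[(int(i),int(d[i])) for i in sorted(np.argsort(-abs(d))[:4])])
c=camera_info("wrist");R=np.array(c["R"]);f=240/np.tan(np.radians(c["fovy"]/2));print(f,-R.T@c["t"],R)
print(state()["eef_pos"])
for n in range(5):
  z=.10+.02*n; u=proj("scene",np.array([.551,.07,z])); print(z,(u[0]-255)*4,(u[1]-185)*4)
E
```

```text
30 [(77, -41), (78, -43), (92, 26), (93, 19), (94, -18), (95, -22), (556, 29), (557, 42)]
60 [(79, -54), (80, -38), (99, -37), (101, 87), (532, -37), (533, -33), (535, 42), (555, 58)]
90 [(81, -52), (82, -35), (100, -31), (101, -44), (102, 52), (532, -38), (534, 38), (553, 54)]
120 [(83, -50), (102, -30), (103, -38), (104, 81), (530, -45), (532, 35), (551, 31), (552, 42)]
200 [(88, -43), (107, -36), (108, 58), (444, -38), (476, 51), (526, -43), (528, 51), (547, 81)]
130 [(12, -54), (13, -41), (39, -30), (40, 55)]
400 [(12, -65), (13, -25), (25, -26), (40, 43)]
500 [(12, -64), (13, -26), (25, -26), (40, 44)]
364.7977711834542 [0.61932273 0.06883378 0.30365845] [[-1.53003143e-03 -9.99998652e-01  5.96227329e-04]
 [-9.69707520e-01  1.62932177e-03  2.44263528e-01]
 [-2.44264170e-01 -2.04435249e-04 -9.69708705e-01]]
[0.55060346 0.06968545 0.11211165]
0.1 274.50593665496035 277.4107844037312
0.12000000000000001 275.05035494700155 259.39083565250553
0.14 275.6133856829845 240.75482515084104
0.16 276.1959999391254 221.47061080523247
0.18 276.799237539836 201.50377499436968
```

Emit:
jog_arm:
  increments:
    - [[0, 0, 0.06, 0, 0, 0, 0], [0, 0, 0.06, 0, 0, 0, 0], [0, 0, 0.03, 0, 0, 0, 0], [0, 0, 0, 0, 0, 0, 0]]

```text
clock: 7.05
eef_pos: [0.5499, 0.0697, 0.096]
tcp_rot: [[1.0, -0.002, -0.001], [-0.002, -1.0, -0.0], [-0.001, 0.0, -1.0]]
ft_force: [-0.8, -0.0, 0.1]
opening: 0.006
gripper_force: 0.0
```

Emit:
jog_arm:
  increments:
    - [[0, 0, 0.02, 0, 0, 0, 0]]

```text
clock: 7.15
eef_pos: [0.5503, 0.0697, 0.0948]
tcp_rot: [[1.0, -0.002, -0.0], [-0.002, -1.0, -0.0], [-0.0, 0.0, -1.0]]
ft_force: [-1.0, 0.3, 0.7]
opening: 0.002
gripper_force: 0.5
```

Emit:
jog_arm:
  increments:
    - [[0, 0, 0.02, 0, 0, 0, 0]]

```text
clock: 7.25
eef_pos: [0.5502, 0.0697, 0.0927]
tcp_rot: [[1.0, -0.002, -0.0], [-0.002, -1.0, -0.0], [-0.0, 0.0, -1.0]]
ft_force: [-1.0, 0.1, 1.8]
opening: 0.006
gripper_force: 0.5
```

Force begins to rise; measure the lid slope numerically from the wrist view.

```bash
cat > lid.py <<'E'
from h import *
from rig import camera,state
import cv2
def lid(rows):
    g=cv2.cvtColor(camera("wrist"),cv2.COLOR_RGB2GRAY).astype(int); c=camera_info("wrist");R=np.array(c["R"]);f=240/np.tan(np.radians(c["fovy"]/2));P=[]
    for v in rows:
        d=g[v,2:]-g[v,:-2]; l=next(i for i in range(40,630) if d[i]<-60)+1; r=next(i for i in range(635,40,-1) if d[i]>60)+1
        D=.23*f/(r-l); P.append(R.T@(np.array([0,(v-c["cy"])/f*D,D])-c["t"]))
    P=np.array(P); print(np.round(P[:,[0,2]],4).tolist()); k=np.polyfit(P[:,0],P[:,2],1); print("angle",-k[0],"z at .680",np.polyval(k,.68))
E
python3 -c "
from lid import *
lid([30,60,90,120,200]);print(state()['ft_force'],state()['eef_pos'])"
```

```text
[[0.6674, 0.1077], [0.6554, 0.1079], [0.6428, 0.1084], [0.6299, 0.109], [0.5932, 0.1097]]
angle 0.028285782536977753 z at .680 0.10732675583461702
[-0.20986681  0.09665126  0.88949191] [0.5501676  0.06966726 0.09232015]
```

Emit:
jog_arm:
  increments:
    - [[0, 0, 0.03, 0, 0, 0, 0], [0, 0, 0, 0, 0, 0, 0]]

```text
clock: 7.5
eef_pos: [0.5504, 0.0697, 0.0902]
tcp_rot: [[1.0, -0.002, 0.0], [-0.002, -1.0, 0.0], [0.0, -0.0, -1.0]]
ft_force: [-2.2, -0.6, 3.8]
opening: 0.004
gripper_force: 1.8
```

Emit:
jog_arm:
  increments:
    - [[0, 0, -0.2, 0, 0, 0, 0], [0, 0, -0.45, 0, 0, 0, 0], [0, 0, -0.45, 0, 0, 0, 0], [-0.31, -0.207, 0, 0, 0, 0, 0], [-0.31, -0.207, 0, 0, 0, 0, 0], [-0.31, -0.207, 0, 0, 0.083, 0, 0], [0, 0, 0, 0, 0.084, 0, 0], [0, 0, 0, 0, 0.083, 0, 0], [0, 0, 0, 0, 0.083, 0, 0], [0, 0, 0, 0, 0.083, 0, 0], [0, 0, 0, 0, 0.084, 0, 0], [0, 0, 0, 0, 0, 0, 0]]

```text
clock: 8.7
eef_pos: [0.4536, 0.1317, 0.1929]
tcp_rot: [[0.712, 0.0, 0.703], [0.002, -1.0, -0.001], [0.703, 0.002, -0.712]]
ft_force: [-0.9, -0.9, -0.4]
opening: 0.004
gripper_force: 0.0
```

Emit:
jog_arm:
  increments:
    - [[-0.1, 0, 0.3, 0, 0, 0, 0], [-0.1, 0, 0.3, 0, 0, 0, 0], [-0.08, 0, 0.2, 0, 0, 0, 0], [0, 0, 0.05, 0, 0, 0, 0], [0, 0, 0.05, 0, 0, 0, 0], [0, 0, 0, 0, 0, 0, 0]]

```text
clock: 9.3
eef_pos: [0.5025, 0.1319, 0.1177]
tcp_rot: [[0.707, -0.002, 0.708], [-0.002, -1.0, -0.001], [0.708, -0.0, -0.707]]
ft_force: [-0.1, 0.5, -0.9]
opening: 0.008
gripper_force: 0.0
```

Emit:
jog_arm:
  increments:
    - [[-0.08, 0, 0.05, 0, 0, 0, 0], [-0.06, 0, 0.06, 0, 0, 0, 0]]

```text
clock: 9.5
eef_pos: [0.4996, 0.1321, 0.0996]
tcp_rot: [[0.705, -0.002, 0.709], [-0.002, -1.0, -0.001], [0.709, -0.001, -0.705]]
ft_force: [1.2, -0.7, 0.2]
opening: 0.007
gripper_force: 0.1
```

Emit:
jog_arm:
  increments:
    - [[-0.06, 0, 0.06, 0, 0, 0, 0], [-0.06, 0, 0.06, 0, 0, 0, 0]]

```text
clock: 9.7
eef_pos: [0.5, 0.1323, 0.0824]
tcp_rot: [[0.705, -0.0, 0.71], [-0.0, -1.0, 0.0], [0.71, -0.0, -0.705]]
ft_force: [7.7, -3.4, 4.3]
opening: 0.004
gripper_force: 4.1
```

Emit:
jog_arm:
  increments:
    - [[-0.06, 0, 0.06, 0, 0, 0, 0], [0, 0, 0, 0, 0, 0, 0]]

```text
clock: 9.9
eef_pos: [0.4991, 0.1317, 0.0725]
tcp_rot: [[0.708, -0.002, 0.707], [-0.001, -1.0, -0.001], [0.707, 0.0, -0.708]]
ft_force: [-0.5, -0.4, -0.4]
opening: 0.004
gripper_force: 0.0
```

```bash
python3 - <<'E'
from h import *
from rig import *
import cv2
a=camera("scene")[:,:,::-1]; t=camera("top")[:,:,::-1];b=camera("wrist")[:,:,::-1]
cv2.imwrite("pics/w5.png",b);cv2.imwrite("pics/s5.png",a)
o=np.zeros((600,800,3),np.uint8)
o[:360,:480]=cv2.convertScaleAbs(cv2.resize(a[185:275,285:405],(480,360),interpolation=cv2.INTER_CUBIC),alpha=1.8)
o[360:,:320]=cv2.resize(t[200:290,245:365],(320,240),interpolation=cv2.INTER_CUBIC); o[:240,480:]=cv2.resize(b,(320,240)); 
o[240:,440:]=cv2.convertScaleAbs(cv2.resize(b[100:380,140:420],(360,360)),alpha=1.3)
cv2.imwrite("pics/c5.png",o); print(state()["ft_force"])
E
```

```text
[ 0.00379041 -0.01906079  0.64732589]
```

View pics/c5.png

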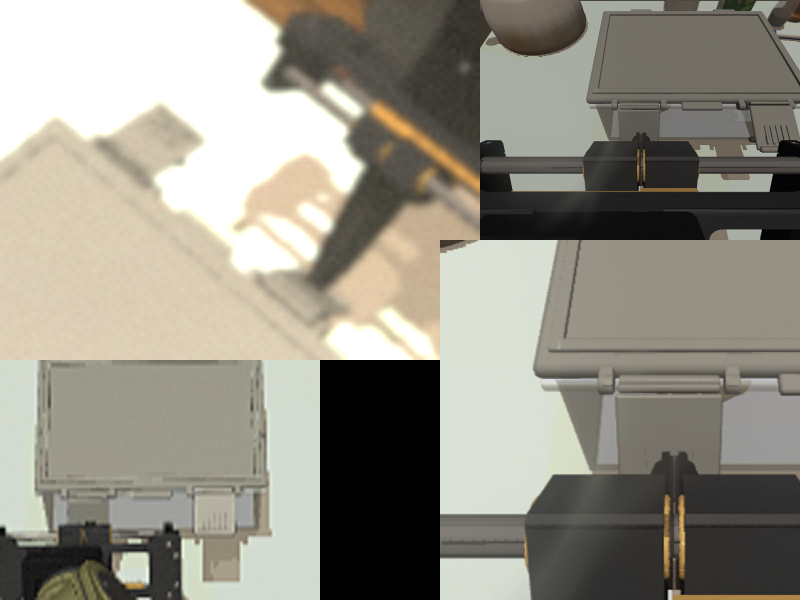

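Emit:
jog_arm:
  increments:
    - [[-0.01, 0, 0.05, 0, 0, 0, 0]]

```text
clock: 10.15
eef_pos: [0.5019, 0.132, 0.069]
tcp_rot: [[0.707, -0.001, 0.708], [-0.001, -1.0, -0.001], [0.708, -0.0, -0.707]]
ft_force: [0.1, -0.7, 0.4]
opening: 0.004
gripper_force: 0.1
```

Emit:
jog_arm:
  increments:
    - [[-0.01, 0, 0.05, 0, 0, 0, 0]]

```text
clock: 10.25
eef_pos: [0.5049, 0.132, 0.0644]
tcp_rot: [[0.707, -0.001, 0.707], [-0.001, -1.0, -0.001], [0.707, -0.0, -0.707]]
ft_force: [0.4, -0.0, 0.4]
opening: 0.007
gripper_force: 0.1
```

Emit:
jog_arm:
  increments:
    - [[0, 0, 0.05, 0, 0, 0, 0]]

```text
clock: 10.35
eef_pos: [0.5078, 0.1317, 0.06]
tcp_rot: [[0.708, -0.002, 0.706], [-0.001, -1.0, -0.002], [0.706, 0.0, -0.708]]
ft_force: [-12.0, 2.3, 5.5]
opening: 0.003
gripper_force: 6.3
```

Emit:
jog_arm:
  increments:
    - [[-0.02, 0, 0.03, 0, 0, 0, 0]]

```text
clock: 10.45
eef_pos: [0.5086, 0.1321, 0.0581]
tcp_rot: [[0.708, -0.003, 0.706], [-0.001, -1.0, -0.003], [0.706, 0.001, -0.708]]
ft_force: [-5.7, -1.9, 7.6]
opening: 0.005
gripper_force: 3.6
```

```bash
python3 -c "
from lid import *
im=camera('wrist'); cv2.imwrite('pics/w6.png',im[:,:,::-1]); s=state(); print(s['ft_force'],s['eef_pos'])
g=cv2.cvtColor(camera('scene'),7); g0=cv2.cvtColor(cv2.imread('pics/s5.png'),6)
p=g[285:345,240:340]; q=g0[285:345,240:340]
print(cv2.phaseCorrelate(q.astype(np.float32),p.astype(np.float32)))"
```

```text
[-2.3708762   0.04070171  2.47690848] [0.50853008 0.13216005 0.05786708]
((-0.016723130941834086, -0.031144536572728754), 1.0482471281687418)
```

Emit:
jog_arm:
  increments:
    - [[-0.01, 0, 0.03, 0, 0, 0, 0]]

```text
clock: 10.65
eef_pos: [0.509, 0.1325, 0.0571]
tcp_rot: [[0.709, -0.005, 0.705], [-0.001, -1.0, -0.005], [0.705, 0.003, -0.709]]
ft_force: [-6.0, -3.0, 5.6]
opening: 0.004
gripper_force: 3.5
```

Emit:
jog_arm:
  increments:
    - [[-0.01, 0, 0.03, 0, 0, 0, 0]]

```text
clock: 10.75
eef_pos: [0.5095, 0.1331, 0.0557]
tcp_rot: [[0.71, -0.006, 0.704], [-0.001, -1.0, -0.007], [0.704, 0.004, -0.71]]
ft_force: [-4.6, -2.6, 4.4]
opening: 0.006
gripper_force: 2.7
```

```bash
python3 -c "
from lid import *
im=camera('wrist'); cv2.imwrite('pics/w6.png',im[:,:,::-1]); s=state(); print(s['ft_force'],s['eef_pos'])
g=cv2.cvtColor(camera('scene'),7); g0=cv2.cvtColor(cv2.imread('pics/s5.png'),6)
p=g[285:345,240:340]; q=g0[285:345,240:340]
print(cv2.phaseCorrelate(q.astype(np.float32),p.astype(np.float32)))"
```

```text
[-2.77030364 -1.42602895  2.67140366] [0.50943384 0.13324353 0.05544394]
((0.00382812541126043, -0.05680569557789639), 1.0502084862391154)
```

```bash
python3 - <<'E'
from h import *
for n,s in (("+11",.011),("-8",-.008),("-19",-.019),("-30",-.03)):
  P=np.array([.4991+.707*s,.132,.0725-.707*s]); q=P+np.array([.00707,0,.00707])
  print(n,np.round(P,3),[np.round(np.array(proj("scene",v)),1) for v in(P,q)])
h=np.array([.513,.132,.109]);
for th in (1.57,1,.6,.3,0): print(th,np.round(proj("scene",h+.046*np.array([-np.sin(th),0,-np.cos(th)])),1))
print("hinge",proj("scene",h))
E
python3 - <<'E'
import cv2,numpy as np
a=cv2.imread("pics/s5.png"); b=cv2.imread("pics/w6.png"); o=np.zeros((600,800,3),np.uint8)
o[:,:400]=cv2.resize(cv2.convertScaleAbs(a[238:283,345:375],alpha=1.8),(400,600),interpolation=cv2.INTER_CUBIC)
o[:,400:]=cv2.resize(cv2.convertScaleAbs(b[150:330,260:380],alpha=1.3),(400,600),interpolation=cv2.INTER_CUBIC)
cv2.imwrite("pics/c6.png",o)
E
```

```text
+11 [0.507 0.132 0.065] [array([356.6, 266.9]), array([354.7, 267.4])]
-8 [0.493 0.132 0.078] [array([361.1, 260.4]), array([359.2, 260.8])]
-19 [0.486 0.132 0.086] [array([363.7, 256.5]), array([361.8, 257. ])]
-30 [0.478 0.132 0.094] [array([366.3, 252.7]), array([364.5, 253.1])]
1.57 [370.2 246.3]
1 [367.  253.8]
0.6 [362.7 260.1]
0.3 [358.8 264.8]
0 [354.7 268.9]
hinge (np.float64(356.22024012352637), np.float64(259.1591497137207))
```

View pics/c6.png

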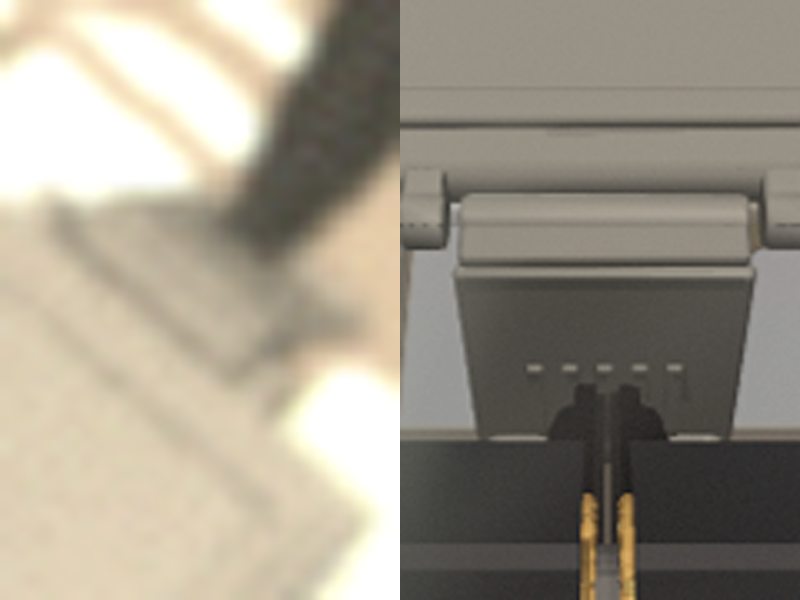

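```bash
cat > flap.py <<'E'
from h import *
def pt(row,w,W=.04):
    c=camera_info("wrist");R=np.array(c["R"]);f=240/np.tan(np.radians(c["fovy"]/2)); D=W*f/w
    return R.T@(np.array([0,(row-c["cy"])/f*D,D])-c["t"])
E
python3 - <<'E'
from flap import *
import cv2
print(pt(230.5,90.6),pt(281,77))
g=cv2.cvtColor(cv2.imread("pics/w6.png"),6).astype(int)
P=[]
for v in range(236,276,5):
    d=g[v,2:]-g[v,:-2]
    l=270+int(np.argmin(d[270:292]))+1; r=474-120+int(np.argmax(d[354:374]))-0+1-0
    P.append(pt(v,r-l)); print(v,l,r,P[-1][[0,2]].round(4))
c=camera_info("wrist");R=np.array(c["R"]);f=240/np.tan(np.radians(c["fovy"]/2));C=-R.T@c["t"]
for th in (-.1,0,.1,.2,.3,.4):  # predicted row of flap outer end r=.046
    e=np.array([.513-.046*np.sin(th)-.002,.133,.108-.046*np.cos(th)]); p=R@e+c["t"]; print(th,c["cy"]+f*p[1]/p[2], .04*f/p[2])
E
```

```text
[0.50777016 0.13267232 0.10276885] [0.5000547  0.13254449 0.06518282]
236 276 366 [0.5062 0.1006]
241 277 365 [0.5061 0.0963]
246 278 364 [0.5061 0.0918]
251 278 363 [0.505  0.0888]
256 279 363 [0.5039 0.0858]
261 280 362 [0.5038 0.0808]
266 281 361 [0.5036 0.0756]
271 281 361 [0.5015 0.0743]
-0.1 257.0155717393635 72.98034045182851
0 264.74376432233294 73.76854056860323
0.1 272.27708985570615 74.72510654293643
0.2 279.5759904870395 75.85261558635045
0.3 286.59618677173773 77.15373383511589
0.4 293.2879282014745 78.6310152004824
```

Emit:
jog_arm:
  increments:
    - [[0.01, 0, 0.06, 0, 0, 0, 0]]

```text
clock: 10.95
eef_pos: [0.5125, 0.1343, 0.0541]
tcp_rot: [[0.712, -0.008, 0.702], [-0.001, -1.0, -0.01], [0.702, 0.006, -0.712]]
ft_force: [-0.2, -0.6, -0.3]
opening: 0.006
gripper_force: 0.0
```

Emit:
jog_arm:
  increments:
    - [[0.02, 0, 0.07, 0, 0, 0, 0]]

```text
clock: 11.05
eef_pos: [0.5168, 0.1357, 0.0527]
tcp_rot: [[0.715, -0.011, 0.699], [-0.002, -1.0, -0.014], [0.699, 0.009, -0.715]]
ft_force: [-14.6, 0.3, 8.0]
opening: 0.006
gripper_force: 6.9
```

```bash
cat > chk.py <<'E'
from flap import *
from rig import *
import cv2,sys
b=camera("wrist");c=camera_info("wrist");s=state();print(s['ft_force'].round(1),s['eef_pos'].round(4))
g=cv2.cvtColor(b,7).astype(int);cv2.imwrite("pics/last.png",b[:,:,::-1])
R=np.array(c["R"]);f=240/np.tan(np.radians(c["fovy"]/2));y=float(sys.argv[1])
for th in (0,.1,.2,.3):
    e=np.array([.513-.046*np.sin(th)-.002,y,.108-.046*np.cos(th)]); p=R@e+c["t"]; u=c["cx"]+f*p[0]/p[2];print(th,"end row",round(c["cy"]+f*p[1]/p[2],1),"u",round(u))
for du in (-25,25): print(du,g[250:292:1,int(u)+du].tolist())
q=cv2.cvtColor(cv2.imread('pics/s5.png'),6)[285:345,240:340]; p=cv2.cvtColor(camera('scene'),7)[285:345,240:340]
print("shift px",cv2.phaseCorrelate(q.astype(np.float32),p.astype(np.float32))[0])
E
python3 chk.py .132
```

```text
[-9.   1.   4.8] [0.5174 0.1361 0.0528]
0 end row 276.4 u 328
0.1 end row 284.3 u 328
0.2 end row 292.1 u 329
0.3 end row 299.6 u 329
-25 [46, 46, 48, 47, 47, 46, 48, 47, 47, 53, 60, 62, 51, 48, 48, 47, 50, 49, 48, 49, 49, 49, 49, 49, 51, 63, 66, 67, 80, 88, 81, 61, 47, 45, 44, 45, 47, 46, 45, 44, 46, 46]
25 [52, 52, 50, 52, 50, 50, 51, 48, 49, 49, 49, 47, 48, 48, 47, 47, 47, 46, 45, 47, 46, 45, 44, 44, 44, 57, 62, 78, 89, 88, 80, 65, 44, 36, 37, 36, 37, 37, 38, 37, 37, 36]
shift px (-0.5571525187901116, 0.2771369191811246)
```

Emit:
jog_arm:
  increments:
    - [[0, 0, -0.15, 0, 0, 0, 0], [0, 0, -0.3, 0, 0, 0, 0], [0.05, 0, -0.4, 0, 0, 0, 0], [0.45, 0, -0.2, 0, 0, 0, 0], [0, 0.32, 0, 0, 0, 0, 0], [0, 0.32, 0, 0, 0, 0, 0], [0, 0.32, 0, 0, 0, 0, 0], [0, 0.32, 0, 0, 0, 0, 0], [0, 0, 0, 0, 0, 0, 0], [0, 0, 0, 0, 0, 0, 0]]

```text
clock: 12.15
eef_pos: [0.4785, 0.0079, 0.1648]
tcp_rot: [[0.714, -0.014, 0.7], [-0.004, -1.0, -0.015], [0.701, 0.008, -0.714]]
ft_force: [-0.9, -0.0, 0.5]
opening: 0.002
gripper_force: 0.0
```

```bash
python3 - <<'E'
from flap import *
from rig import *
import cv2
b=camera("wrist");s=camera("scene");cv2.imwrite("pics/w7.png",b[:,:,::-1]);cv2.imwrite("pics/s7.png",s[:,:,::-1])
q=cv2.cvtColor(cv2.imread('pics/s5.png'),6)[290:345,240:330]; p=cv2.cvtColor(s,7)[290:345,240:330]
print("shift px",cv2.phaseCorrelate(q.astype(np.float32),p.astype(np.float32)))
c=camera_info("wrist")
for n,P in (("R hinge",(.513,.008,.109)),("R end1.57",(.467,.008,.109)),("L end0",(.511,.132,.062)),("L end.3",(.498,.132,.064)),("lid FL",(.517,.185,.11)),("lid FR",(.517,-.045,.11))): print(n,np.round(proj("wrist",np.array(P))))
g=cv2.cvtColor(b,7).astype(int)
for w in (.025,-.01):
  u,v=proj("wrist",np.array([.49,w,.109])); print(w,int(u),int(v))
E
```

```text
shift px ((-0.439330464505268, 0.26850191654472155), 0.9491575294070773)
R hinge [322. 261.]
R end1.57 [323. 323.]
L end0 [174. 289.]
L end.3 [170. 303.]
lid FL [ 81. 257.]
lid FR [394. 255.]
0.025 298 290
-0.01 348 290
```

Emit:
jog_arm:
  increments:
    - [[-0.08, 0, 0.25, 0.009, 0.006, -0.003, 0], [-0.08, 0, 0.25, 0, 0, 0, 0], [-0.07, 0, 0.05, 0, 0, 0, 0], [-0.06, 0, 0.06, 0, 0, 0, 0], [-0.06, 0, 0.06, 0, 0, 0, 0], [-0.06, 0, 0.06, 0, 0, 0, 0], [0, 0, 0, 0, 0, 0, 0]]

```text
clock: 12.95
eef_pos: [0.5005, 0.0091, 0.0834]
tcp_rot: [[0.707, 0.004, 0.707], [0.004, -1.0, 0.001], [0.707, 0.001, -0.707]]
ft_force: [0.5, -0.7, 0.3]
opening: 0.001
gripper_force: 0.0
```

Emit:
jog_arm:
  increments:
    - [[-0.05, 0.01, 0.065, 0, 0, 0, 0], [-0.05, 0, 0.065, 0, 0, 0, 0], [0, 0, 0, 0, 0, 0, 0]]

```text
clock: 13.25
eef_pos: [0.5018, 0.0079, 0.0656]
tcp_rot: [[0.709, 0.003, 0.705], [0.003, -1.0, 0.002], [0.705, 0.001, -0.709]]
ft_force: [-0.6, 0.3, 0.1]
opening: 0.004
gripper_force: 0.0
```

Emit:
jog_arm:
  increments:
    - [[-0.01, 0, 0.04, 0, 0, 0, 0]]

```text
clock: 13.35
eef_pos: [0.5048, 0.0078, 0.0637]
tcp_rot: [[0.707, 0.003, 0.707], [0.003, -1.0, 0.001], [0.707, 0.002, -0.707]]
ft_force: [0.4, 0.1, 0.4]
opening: 0.01
gripper_force: 0.1
```

Emit:
jog_arm:
  increments:
    - [[-0.01, 0, 0.04, 0, 0, 0, 0]]

```text
clock: 13.45
eef_pos: [0.5073, 0.0077, 0.0606]
tcp_rot: [[0.707, 0.003, 0.707], [0.003, -1.0, 0.001], [0.707, 0.002, -0.707]]
ft_force: [-5.6, 0.7, 5.5]
opening: 0.007
gripper_force: 3.1
```

Emit:
jog_arm:
  increments:
    - [[-0.02, 0, 0.04, 0, 0, 0, 0]]

```text
clock: 13.55
eef_pos: [0.5085, 0.0074, 0.0584]
tcp_rot: [[0.707, 0.004, 0.707], [0.004, -1.0, 0.002], [0.707, 0.001, -0.707]]
ft_force: [-4.3, 0.9, 7.7]
opening: 0.004
gripper_force: 3.6
```

Emit:
jog_arm:
  increments:
    - [[0.0, 0, 0.04, 0, 0, 0, 0]]

```text
clock: 13.65
eef_pos: [0.5091, 0.0071, 0.0568]
tcp_rot: [[0.71, 0.006, 0.704], [0.004, -1.0, 0.005], [0.704, -0.001, -0.71]]
ft_force: [-6.7, 4.5, 6.5]
opening: 0.006
gripper_force: 3.9
```

Emit:
jog_arm:
  increments:
    - [[0.0, 0, 0.04, 0, 0, 0, 0]]

```text
clock: 13.75
eef_pos: [0.5099, 0.0066, 0.0556]
tcp_rot: [[0.712, 0.008, 0.702], [0.004, -1.0, 0.008], [0.702, -0.003, -0.712]]
ft_force: [-5.9, 4.6, 5.0]
opening: 0.003
gripper_force: 3.3
```

Emit:
jog_arm:
  increments:
    - [[0.01, 0, 0.05, 0, 0, 0, 0]]

```text
clock: 13.85
eef_pos: [0.5119, 0.0056, 0.0546]
tcp_rot: [[0.715, 0.009, 0.699], [0.004, -1.0, 0.01], [0.7, -0.004, -0.715]]
ft_force: [-0.5, 1.5, -0.5]
opening: 0.002
gripper_force: 0.2
```

```bash
python3 chk.py .008
```

```text
[0.3 0.6 0.2] [0.5127 0.0049 0.0552]
0 end row 270.3 u 314
0.1 end row 277.9 u 314
0.2 end row 285.4 u 314
0.3 end row 292.6 u 314
-25 [52, 52, 52, 51, 52, 51, 49, 50, 58, 96, 81, 54, 48, 50, 51, 47, 49, 49, 49, 49, 48, 49, 48, 49, 50, 48, 49, 90, 113, 115, 104, 93, 54, 39, 40, 40, 40, 42, 41, 41, 42, 40]
25 [55, 54, 53, 54, 54, 54, 54, 54, 52, 53, 54, 53, 54, 53, 51, 52, 51, 51, 51, 53, 50, 49, 50, 52, 49, 45, 37, 33, 28, 27, 27, 27, 37, 38, 39, 38, 36, 36, 36, 37, 34, 37]
shift px (-0.5020425401612414, 0.2693153607499603)
```

Emit:
jog_arm:
  increments:
    - [[0.015, 0, 0.03, 0, 0, 0, 0]]

```text
clock: 14.05
eef_pos: [0.5146, 0.0043, 0.0555]
tcp_rot: [[0.714, 0.009, 0.7], [0.004, -1.0, 0.009], [0.7, -0.004, -0.714]]
ft_force: [-5.2, 0.9, 0.7]
opening: 0.009
gripper_force: 2.6
```

Emit:
jog_arm:
  increments:
    - [[0.01, 0, 0.03, 0, 0, 0, 0]]

```text
clock: 14.15
eef_pos: [0.5158, 0.0041, 0.0548]
tcp_rot: [[0.717, 0.011, 0.697], [0.004, -1.0, 0.011], [0.697, -0.005, -0.717]]
ft_force: [-12.6, -0.2, 6.9]
opening: 0.004
gripper_force: 6.3
```

```bash
python3 chk.py .008
```

```text
[-10.3   0.6   4.3] [0.516  0.0039 0.0549]
0 end row 275.6 u 312
0.1 end row 283.4 u 312
0.2 end row 291.1 u 312
0.3 end row 298.5 u 312
-25 [50, 48, 50, 49, 49, 47, 48, 47, 48, 48, 48, 57, 86, 56, 45, 43, 45, 44, 46, 46, 45, 45, 45, 46, 45, 49, 57, 60, 97, 94, 83, 73, 47, 39, 41, 41, 39, 40, 40, 41, 40, 42]
25 [51, 51, 51, 51, 52, 52, 51, 52, 50, 51, 49, 49, 49, 49, 49, 47, 47, 49, 47, 47, 47, 46, 46, 36, 33, 32, 33, 32, 31, 31, 32, 31, 38, 38, 38, 38, 36, 35, 37, 34, 35, 35]
shift px (-0.5414852054497175, 0.3639669052568877)
```

Emit:
jog_arm:
  increments:
    - [[0, 0, -0.1, 0, 0, 0, 0], [0, 0, -0.3, 0, 0, 0, 0], [0, -0.2, -0.4, 0, 0, 0, 0], [0.45, -0.2, -0.2, 0, 0, 0, 0], [0, -0.2, -0.3, 0, 0, 0, 0], [0, 0, 0, 0, 0, 0, 0], [0, 0, 0, 0, 0, 0, 0]]

```text
clock: 14.95
eef_pos: [0.4595, 0.0605, 0.1763]
tcp_rot: [[0.713, 0.013, 0.701], [0.006, -1.0, 0.013], [0.701, -0.005, -0.713]]
ft_force: [0.2, -0.1, -0.5]
opening: 0.006
gripper_force: 0.0
```

```bash
python3 - <<'E'
from flap import *
from rig import *
import cv2
b=camera("wrist");s=state();print(s["eef_pos"],s["ft_force"]);cv2.imwrite("pics/w8.png",b[:,:,::-1])
g=cv2.cvtColor(b,7).astype(int)
for y in (.132,.008):
  for dy in(-.008,.008):
    us=[proj("wrist",np.array(p)) for p in ((.512,y+dy,.062),(.504,y+dy,.063),(.499,y+dy,.064),(.514,y+dy,.108))]
    u=int(us[0][0]); print(y,dy,"u",u,"rows th0,.16,.28,hinge",[round(float(k[1]),1) for k in us]); v=int(us[3][1])-5; print(v,g[v:v+75,u].tolist())
E
```

```text
[0.45910195 0.05992406 0.17440236] [-0.16097274  0.24730425 -0.14102034]
0.132 -0.008 u 250 rows th0,.16,.28,hinge [270.3, 278.1, 282.9, 243.5]
238 [61, 91, 105, 109, 111, 110, 98, 104, 112, 112, 113, 115, 102, 66, 65, 65, 53, 51, 50, 51, 49, 49, 51, 50, 48, 48, 49, 48, 49, 48, 48, 47, 48, 49, 54, 107, 100, 81, 65, 101, 89, 82, 83, 91, 58, 46, 45, 48, 47, 49, 49, 49, 48, 49, 49, 49, 52, 49, 51, 50, 50, 52, 51, 53, 50, 52, 52, 53, 52, 53, 51, 51, 48, 47, 51]
0.132 0.008 u 232 rows th0,.16,.28,hinge [270.2, 278.0, 282.8, 243.3]
238 [77, 99, 110, 113, 111, 101, 92, 109, 113, 113, 113, 112, 89, 60, 65, 55, 53, 52, 52, 51, 51, 50, 52, 50, 51, 50, 51, 48, 48, 48, 52, 51, 49, 49, 76, 103, 93, 74, 77, 101, 86, 83, 86, 98, 60, 44, 46, 45, 46, 45, 45, 45, 45, 44, 46, 45, 42, 46, 45, 45, 43, 44, 44, 45, 43, 45, 44, 45, 46, 44, 44, 44, 45, 44, 43]
0.008 -0.008 u 389 rows th0,.16,.28,hinge [271.6, 279.4, 284.3, 244.8]
239 [79, 64, 78, 100, 111, 115, 111, 101, 95, 110, 114, 114, 114, 114, 92, 60, 59, 49, 47, 46, 45, 47, 47, 46, 44, 45, 46, 52, 70, 51, 43, 45, 45, 45, 43, 44, 52, 86, 90, 76, 71, 106, 88, 49, 35, 38, 38, 38, 36, 35, 39, 38, 37, 37, 35, 36, 37, 36, 37, 35, 36, 37, 36, 36, 36, 36, 32, 36, 34, 33, 36, 33, 26, 33, 51]
0.008 0.008 u 371 rows th0,.16,.28,hinge [271.4, 279.2, 284.1, 244.6]
239 [76, 62, 91, 107, 116, 111, 104, 90, 98, 111, 114, 114, 115, 109, 79, 56, 54, 47, 46, 45, 48, 44, 44, 46, 45, 44, 46, 55, 54, 46, 45, 44, 45, 44, 43, 45, 57, 89, 87, 63, 83, 95, 86, 48, 35, 38, 37, 38, 36, 36, 37, 35, 34, 36, 35, 36, 34, 35, 34, 34, 33, 36, 34, 36, 33, 34, 34, 33, 35, 32, 33, 34, 25, 30, 50]
```

```bash
python3 -c "
from rig import *
print(hand_in())"
```

```text
the job is handed in; nothing more can be done
None
```

The lid is down on its seal and the job is handed in: both clips measured closed at the same angle and stayed so after the arm backed off, though I did not re-measure the lid's angle; the box shifted about 1 mm while pressing.

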